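Release the ratchet clamp that holds the valve

ROBOT

A 6-joint arm with a two-finger parallel gripper is mounted at the origin on a cart in front of the work surface, level with it; the furniture and walls round the work are solid. World frame = base frame: x ahead of the robot, y to its left, z up, the work surface at z = 0. Lengths are in mm, angles in rad, forces in N, time in s.
With the tool pointing down it reaches from about 325 to 775 mm from the base axis. Payload 9.3 kg.
Tool frame: the origin (TCP) lies at the very end of the fingers, on their centre line; the grasp point (between the pads) lies 19 mm behind it; z points along the fingers, y is the direction in which the jaws open and shut (so a half turn about z gives the same grasp; the last joint's range is limited). The gripper opens to 85 mm and grips with 20 to 120 N. Pads are 22 mm wide; open, the fingers measure 114 mm over their backs; the gripper's body (76 mm by 85 mm) begins 54 mm behind the grasp point. The pads swing forward as they close: fully open they stand 13 mm farther back than shut.
Start: joints at [1.004, 0.259, 0.021, 1.334, 0, 1.418], TCP at [221.151, 503.576, 231.279] pointing down, gripper open.
Joint ranges: [-3.04, 3.04], [-0.91, 1.82], [-1.04, 1.36], [-1.92, 1.95], [-1.52, 1.45], [-3.14, 3.14]. Speed limits (rad/s): [2.22, 2.22, 2.79, 3.14, 3.14, 3.14].

INTERFACE

Orientations are given as a unit quaternion [x, y, z, w].
In Python, from cell import observe, grab_frame, hand_in, look_for, pinpoint gives the robot as it stands.
- The arm moves only by the shell command python3 -m crank 'ROWS' [FORCE]. ROWS is JSON, a list of rows, each a list of 3 entries, a list of its own where there are three numbers: the shift along the tool's x, y, z in m, then the turn, a rotation vector about the tool's x, y, z in degrees, then the opening, from -1 (shut) to 1 (fully open), so that 0 is half open. A call has 1 to 20 rows; each row is the pose to reach, as a shift and turn from the pose commanded when the call began, along the tool's axes at that moment; what a row does not reach only later rows make up. A row lasts 1/12 s, in which the tool goes at most 41.7 mm and 7.16 degrees, less where a joint would pass 70% of its speed; a pose out of reach is approached as far as the arm can. A call with a gripper value outside its range is refused whole. The fingers move at their own pace and stop on an object; FORCE is the grip in N (left out, the last holds). Time passes only in rows, so rows that repeat a pose let the fingers close. It gives the time, the measured TCP pose, the force and the opening at its end, in the units of the state.
- observe(): the state, without advancing time (a new reading comes with each control period).
- grab_frame(name): name is "scene" or "top" or "wrist"; returns a dict with "frame" (480x640x3 uint8, blue, green, red), "z_map" (480x640 float32, mm along the optical axis (not along the pixel's ray), 0 where there is no reading), "intrinsics" (3x3 intrinsics, pixels), "origin" and "rotation" of the camera in the world. Camera axes: x right, y down, z forward; pixel columns grow to the right and rows downward; lengths in mm; the calibration is good to about 2 mm. A picture is of the moment at which its call begins.
- hand_in(): hands the job in, once; it reports no verdict.
Trained networks look in the newest picture that a camera, given by its name, has taken for a name from the list of things; names that differ only in an ending like _2 or _b are one class to them, and where a whole thing is asked for, a point or a joint stands for the part that bears it (a point fixed in the world has none). Each returns a list of dicts, best first, with "p" (0 to 1); they miss things now and then, are a little off and sometimes report something else, mostly with a low value. They report only what shows in the picture. A call takes as long as a camera call.
- look_for(camera, target): "location" ([x, y, z] in mm, in the coordinates of the camera as it stood for that picture, good to about 4 mm: the middle of the surface that is visible of it).
- pinpoint(camera, target): "location" ([x, y, z] in mm, in the coordinates of the camera as it stood for that picture, good to about 4 mm: a listed point, or the origin of a listed thing).
The state is a dict: "time": time; "qpos": joint angles; "joint_vel": joint speeds; "tau": joint torques, N m; "tcp_pos": TCP position; "tool_rot": TCP orientation; "ft_force": force on the tool from outside, world axes, zero at the start; "wrist_torque": the same for the moment, N m; "opening": finger opening in mm.
Only numpy, scipy, OpenCV 4.12 (cv2) and the standard library are available. Lean on these libraries where they do the work, as an engineer would, in place of code of your own. Each camera call takes 0.05 s, during which the arm holds its last target.

TASK

Two ratchet clamps stand on the lift table; one has the brass ball valve between its jaws, the other a black coil. On the valve's clamp, flip the ratchet pawl right over so that it lies back on its rest, then draw the sliding jaw, the one with the black post, fully back, so that the valve can be lifted out later. Leave the valve lying in its place, let go of the clamp, and leave the coil's clamp as it is.

Things in the scene. Friction and masses are not known exactly. Their poses are not given: they have to be found in the camera images.
- valve_clamp_pawl (a joint): Pawl of the clamp holding the valve (rad): steel angle lever on a level cross pin 44 mm above the table. 0 to 0.3: engaged, nose on the toothed bar, arm upright; the jaw then goes back at most 8 mm, to the next tooth. Grows as the arm is pushed away from the jaws; past 0.9 its weight carries it over to rest at 1.75, arm lying back just below level. Needs under 1 N.
- valve_clamp_bar (a point): Centre of the round cross handle on top of that pawl's arm: level steel bar 10 mm thick, 30 mm long across the clamp, 42 mm from the pin, 86 mm above the table when engaged. Arm below it 6 mm thick, 12 mm wide. Some 70 mm of free space between bar and post at the start. Axes as the clamp's at joint 0 (x towards the jaws, y along the bar); they turn with the pawl.
- valve_clamp_slide (a joint): Sliding jaw of the same clamp (m). 0 = closed; grows as the jaw is drawn back towards the pawl's end; 0.055 = fully back at its stop. Starts at 0.002 to 0.014. About 3 N of friction; stays where it is left.
- valve_clamp_grip (a point): On the axis of the upright black post on that sliding jaw, 66 mm above the table. Post: 18 mm along the clamp, 16 mm across, from 43 to 86 mm above the table. x axis: level, from the pawl towards the fixed jaw, roughly away from the robot; the jaw is drawn back along -x; z up. The pawl stands behind it on the same line; jaws and valve lie below 56 mm. The clamp is fixed to the table.
- valve_mid (a point): Middle of the body of the brass ball valve lying loose between the jaws: body 26 mm along the clamp, 53 mm across, on the clamp's 8 mm base; this point is 14 mm above the base. Its lever (16 mm wide, 33 to 39 mm above the base) reaches 65 mm out to one side, across the clamp.
- coil_clamp_pawl (a joint): Pawl of the other clamp, of the same make, that holds a black coil (30 x 36 x 46 mm). Not to be worked.
- coil_clamp_grip (a point): The same point in the black post of the coil's clamp, which stands to the left or right of the valve's clamp, 0.13 m or more from it. Not to be moved. (Mind the table's tubular push handle: it stands upright along the right edge at y = -0.355, x from 0.42 to 0.86, up to 0.39 m high, so bring the arm in behind it (x below 0.36) or above it.)

How it is judged:
By the outcome, as a careful person would: the job done as asked, in the order asked, and still so for the second after the job is handed in, with the robot touching nothing.
It also fails if it takes over 42 s, if anything falls off the work surface, if the arm or the gripper's body presses on something with over 40 N, if the wrist force passes 120 N, or if a joint passes its speed limit or range.

## Working session

There is one attempt and no reset: what is moved stays moved. The work goes in short steps, Python scripts to look and compute and a shell command to move; the robot and the scene stay as the last step left them, time stands still between calls to the robot, and variables do not carry over. Pictures are saved under pics/ and viewed, and the job is handed in when it is done.

```bash
ls; mkdir -p pics; cat > h.py <<'E'
import numpy as np, cv2
from cell import observe, grab_frame, hand_in, look_for, pinpoint
def world(f,p): return np.array(f["rotation"])@np.array(p)+np.array(f["origin"])
def pix(f,w):
    c=np.array(f["rotation"]).T@(np.array(w)-np.array(f["origin"])); k=np.array(f["intrinsics"])@c; return k[:2]/k[2]
E
python3 - <<'E'
from h import *
o=observe(); print(o)
for c in ["scene","top","wrist"]:
    f=grab_frame(c); cv2.imwrite(f"pics/{c}0.png",f["frame"]); np.save(f"{c}0_z.npy",f["z_map"])
    print(c,np.round(f["origin"]),np.round(f["rotation"],3).tolist(),np.array(f["intrinsics"])[0].tolist())
    for t in ["valve_clamp_grip","valve_clamp_bar","valve_mid","coil_clamp_grip"]:
        for d in pinpoint(c,t)[:3]: 
            w=world(f,d["location"]);print(c,t,round(d["p"],2),np.round(w),np.round(pix(f,w)))
E
```

```text
pics
{'time': 0.0, 'qpos': array([ 1.00439356e+00,  2.59212060e-01,  2.07446759e-02,  1.33365522e+00,
       -2.61782606e-05,  1.41823657e+00]), 'joint_vel': array([-0.0016709 , -0.00121117,  0.00088977, -0.00119294,  0.00071967,
        0.00086152]), 'tau': array([ 2.72689504e-03, -5.55636334e+01,  3.44530821e+01,  1.35356167e-02,
       -5.77728747e-05,  1.70906753e-05]), 'tcp_pos': array([221.01670399, 503.34376978, 230.64862748]), 'tool_rot': array([ 2.05448000e-01,  9.78667809e-01, -6.25354243e-04, -2.21031915e-04]), 'ft_force': array([ 0.00356896,  0.47470721, -0.66113372]), 'wrist_torque': array([-0.0572088 , -0.01827468, -0.01431358]), 'opening': 85.60963284283893}
scene [  62. -646.  437.] [0.79, -0.299, 0.198, -0.498] [449.8609089826986, 0.0, 320.6578364706281]Traceback (most recent call last):
  File "<stdin>", line 8, in <module>
  File "h.py", line 3, in world
    def world(f,p): return np.array(f["rotation"])@np.array(p)+np.array(f["origin"])
                           ~~~~~~~~~~~~~~~~~~~~~~~^~~~~~~~~~~~
ValueError: matmul: Input operand 1 has a mismatch in its core dimension 0, with gufunc signature (n?,k),(k,m?)->(n?,m?) (size 3 is different from 4)
```

```bash
cat > h.py <<'E'
import numpy as np, cv2
from scipy.spatial.transform import Rotation as R
from cell import observe, grab_frame, hand_in, look_for, pinpoint
def RM(f): return R.from_quat(f["rotation"]).as_matrix()
def world(f,p): return RM(f)@np.array(p)+np.array(f["origin"])
def pix(f,w):
    c=RM(f).T@(np.array(w)-np.array(f["origin"])); k=np.array(f["intrinsics"])@c; return k[:2]/k[2]
E
python3 - <<'E'
from h import *
for c in ["scene","top","wrist"]:
    f=grab_frame(c); cv2.imwrite(f"pics/{c}0.png",f["frame"]); np.save(f"{c}0_z.npy",f["z_map"])
    print(c,np.round(f["origin"]),np.round(RM(f),2).tolist(),np.array(f["intrinsics"])[0].tolist())
    for t in ["valve_clamp_grip","valve_clamp_bar","valve_mid","coil_clamp_grip"]:
        for d in pinpoint(c,t)[:3]: 
            w=world(f,d["location"]);print(c,t,round(d["p"],2),np.round(w),np.round(pix(f,w)))
E
```

```text
scene [  62. -646.  437.] [[0.74, -0.28, 0.61], [-0.67, -0.33, 0.67], [0.01, -0.9, -0.43]] [449.8609089826986, 0.0, 320.6578364706281]
scene valve_clamp_grip 0.46 [630.  39.  68.] [301. 217.]
scene valve_clamp_bar 0.49 [ 528. -150.   85.] [326. 255.]
scene valve_mid 0.58 [ 665. -162.   19.] [382. 266.]
scene coil_clamp_grip 0.94 [629.  37.  67.] [301. 218.]
top [448. -86. 902.] [[0.02, -0.99, 0.15], [-1.0, -0.03, -0.0], [0.01, -0.15, -0.99]] [494.0113470594885, 0.0, 323.0062113364093]
top valve_clamp_grip 0.88 [ 628. -158.   63.] [363. 203.]
top valve_clamp_bar 0.49 [ 525. -148.   91.] [358. 261.]
top valve_mid 0.56 [ 667. -164.   21.] [365. 187.]
top coil_clamp_grip 0.86 [632.  38.  69.] [250. 198.]
wrist [147. 537. 374.] [[0.4, 0.87, 0.29], [0.92, -0.38, -0.13], [-0.0, 0.31, -0.95]] [400.3701102891405, 0.0, 317.19406877994464]
```

View pics/scene0.png

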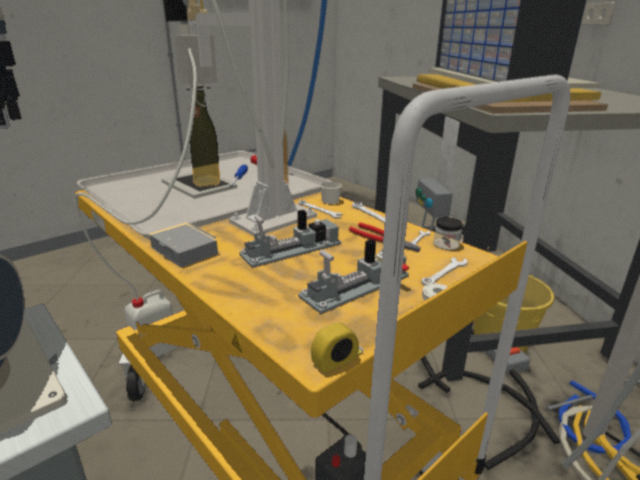

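View pics/top0.png

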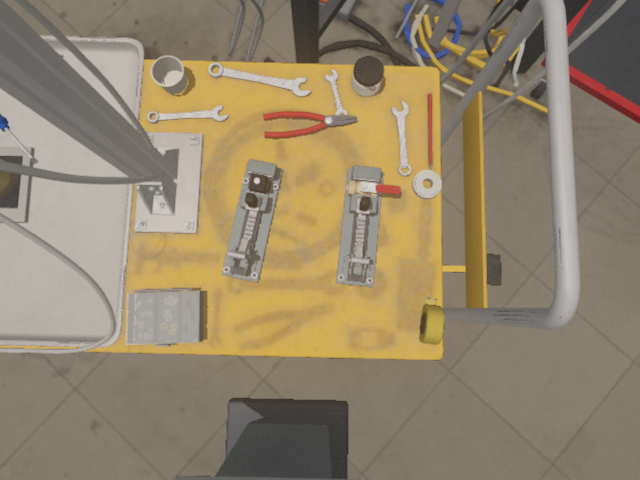

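```bash
python3 - <<'E'
from h import *
fs={}
for c in ["scene","top"]:
    f=grab_frame(c); fs[c]=f
a=fs["top"]["frame"][150:300,200:420]; b=fs["scene"]["frame"][190:320,230:430]
cv2.imwrite("pics/topz.png",cv2.resize(a,None,fx=3.6,fy=3.6,interpolation=2)); cv2.imwrite("pics/scz.png",cv2.resize(b,None,fx=4,fy=4,interpolation=2))
def cloud(f):
    z=f["z_map"]; v,u=np.nonzero(z>0); d=z[v,u]; K=np.array(f["intrinsics"])
    p=np.c_[(u-K[0,2])/K[0,0]*d,(v-K[1,2])/K[1,1]*d,d]; return p@RM(f).T+f["origin"]
P=cloud(fs["top"]); np.save("P.npy",P)
Q=P[(P[:,0]>440)&(P[:,0]<740)&(P[:,1]>-230)&(P[:,1]<-80)]
print("table z",np.median(Q[:,2]))
for lo,hi in [(5,25),(25,40),(40,58),(60,75),(75,95),(95,200)]:
    q=Q[(Q[:,2]>lo)&(Q[:,2]<hi)]
    if len(q): print(lo,hi,len(q),q[:,:2].min(0).round(),q[:,:2].max(0).round(),q[:,:2].mean(0).round())
# clamp base direction via minAreaRect of 4..14
for name,(y0,y1) in {"valve":(-220,-100),"coil":(-20,110)}.items():
    q=P[(P[:,0]>440)&(P[:,0]<740)&(P[:,1]>y0)&(P[:,1]<y1)&(P[:,2]>5)&(P[:,2]<32)&(P[:,0]<640)]
    print(name,cv2.minAreaRect(q[:,:2].astype(np.float32)))
    q=P[(P[:,0]>440)&(P[:,0]<740)&(P[:,1]>y0)&(P[:,1]<y1)&(P[:,2]>70)&(P[:,2]<95)]
    for s in (q[q[:,0]<570],q[q[:,0]>=570]): print(len(s),s.mean(0).round(1),s.min(0).round(),s.max(0).round())
# tall things
T=P[(P[:,2]>100)&(P[:,0]>150)]
H,xe,ye=np.histogram2d(T[:,0],T[:,1],bins=[range(150,900,50),range(-500,650,50)])
for i,x in enumerate(xe[:-1]): print(int(x),[(int(ye[j]),int(H[i,j])) for j in range(len(ye)-1) if H[i,j]>5])
r=R.from_quat(observe()["tool_rot"]).as_matrix(); print(r.round(3))
E
```

```text
table z 0.5233878785807065
5 25 2337 [ 488. -229.] [ 733. -117.] [ 572. -154.]
25 40 886 [ 494. -209.] [ 704. -134.] [ 618. -156.]
40 58 974 [ 516. -225.] [ 701. -134.] [ 641. -171.]
60 75 18 [ 618. -167.] [ 633. -152.] [ 621. -158.]
75 95 210 [ 520. -168.] [ 637. -138.] [ 574. -156.]
valve ((565.4324951171875, -155.17987060546875), (67.94013977050781, 153.5912322998047), 85.24832153320312)
109 [ 525.8 -151.9   89.2] [ 520. -166.   83.] [ 532. -138.   94.]
107 [ 625.9 -159.6   83.5] [ 618. -168.   71.] [ 637. -152.   89.]
coil ((570.4828491210938, 45.982139587402344), (68.44844055175781, 151.83251953125), 79.9499282836914)
111 [530.   52.5  89.2] [524.  38.  85.] [537.  67.  94.]
112 [626.7  34.8  83.3] [618.  27.  70.] [637.  44.  88.]
150 []
200 []
250 []
300 []
350 []
400 [(-400, 254), (-350, 1169), (200, 131)]
450 [(-400, 675), (-350, 717), (200, 305), (250, 24)]
500 [(-400, 583), (-350, 543), (250, 522), (300, 13)]
550 [(-400, 560), (-350, 524), (150, 540), (200, 492)]
600 [(-400, 527), (-350, 513), (150, 2207), (200, 1486)]
650 [(-400, 508), (-350, 488), (150, 7661), (200, 710)]
700 [(-400, 497), (-350, 462), (150, 225)]
750 [(-400, 461), (-350, 453)]
800 [(-400, 794), (-350, 1147)]
[[-0.916  0.402  0.   ]
 [ 0.402  0.916 -0.   ]
 [-0.    -0.    -1.   ]]
```

View pics/topz.png

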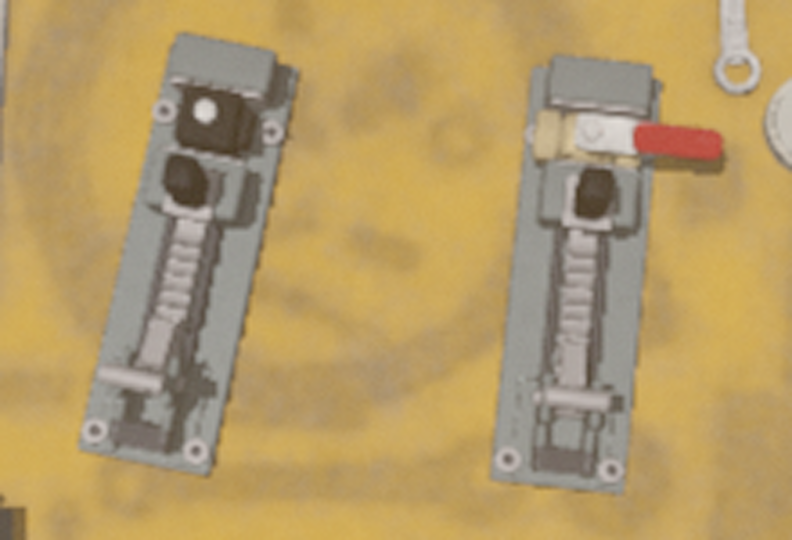

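View pics/scz.png

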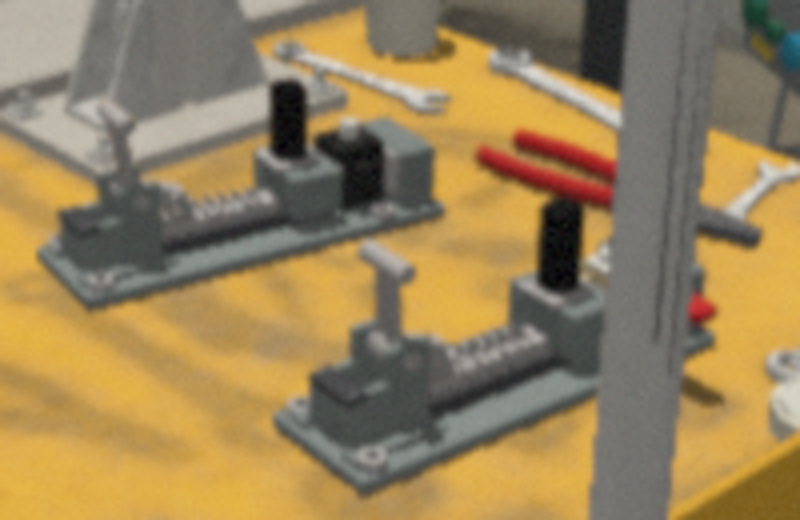

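```bash
python3 - <<'E'
from h import *
P=np.load("P.npy")
for x in range(250,700,50):
  for y in range(100,600,50):
    t=P[(P[:,2]>60)&(P[:,0]>=x)&(P[:,0]<x+50)&(P[:,1]>=y)&(P[:,1]<y+50)]
    if len(t)>5: print((x,y),len(t),t[:,2].min().round(),t[:,2].max().round())
A=R.from_quat(observe()["tool_rot"]).as_matrix(); p=observe()["tcp_pos"]
for w in [(300,280,231),(340,150,231),(375,0,231),(390,-100,231),(440,-155,231),(500,-150,200)]: print(w,(A.T@(np.array(w)-p)).round(0))
E
```

```text
(350, 250) 55 60.0 79.0
(400, 200) 169 76.0 160.0
(450, 200) 305 149.0 238.0
(450, 250) 24 226.0 244.0
(500, 250) 522 235.0 317.0
(500, 300) 13 309.0 315.0
(550, 150) 540 276.0 404.0
(550, 200) 492 378.0 455.0
(600, 150) 2376 60.0 521.0
(600, 200) 1674 60.0 478.0
(650, 150) 7874 60.0 529.0
(650, 200) 713 78.0 480.0
(650, 450) 11 60.0 64.0
(300, 280, 231) [-162. -173.    0.]
(340, 150, 231) [-251. -276.    0.]
(375, 0, 231) [-343. -399.    0.]
(390, -100, 231) [-397. -485.    0.]
(440, -155, 231) [-465. -515.    0.]
(500, -150, 200) [-518. -486.   31.]
```

```bash
python3 -m crank '[[[-0.024,-0.030,-0.01],[0,0,-1],1],[[-0.048,-0.060,-0.02],[0,0,-2],1],[[-0.072,-0.090,-0.02],[0,0,-4],1],[[-0.096,-0.120,-0.02],[0,0,-6],1],[[-0.120,-0.150,-0.02],[0,0,-8],1],[[-0.144,-0.181,-0.02],[0,0,-10],1],[[-0.168,-0.206,-0.02],[0,0,-12],1],[[-0.193,-0.230,-0.02],[0,0,-14],1],[[-0.218,-0.255,-0.02],[0,0,-16],1],[[-0.242,-0.280,-0.02],[0,0,-18],1],[[-0.267,-0.310,-0.02],[0,0,-19],1],[[-0.293,-0.340,-0.02],[0,0,-19.2],1],[[-0.318,-0.370,-0.02],[0,0,-19.2],1],[[-0.343,-0.399,-0.02],[0,0,-19.2],1],[[-0.361,-0.428,-0.02],[0,0,-19.2],1],[[-0.379,-0.457,-0.02],[0,0,-19.2],1],[[-0.397,-0.485,-0.02],[0,0,-19.2],1],[[-0.435,-0.500,-0.02],[0,0,-19.2],1],[[-0.474,-0.511,-0.02],[0,0,-19.2],-1],[[-0.474,-0.511,-0.02],[0,0,-19.2],-1]]' 30
```

```text
time: 2.62
tcp_pos: [453.6, -159.6, 249.8]
tool_rot: [0.041, 0.999, -0.0, 0.0]
ft_force: [-1.5, 0.9, -1.0]
opening: 63.9
```

```bash
cat > look.py <<'E'
from h import *
import sys
tag=sys.argv[1]
f=grab_frame("wrist"); cv2.imwrite(f"pics/w{tag}.png",f["frame"])
for t in ["valve_clamp_grip","valve_clamp_bar","valve_mid"]:
    for d in pinpoint("wrist",t)[:2]:
        w=world(f,d["location"]);print(t,round(d["p"],2),np.round(w,1),np.round(pix(f,w)))
z=f["z_map"]; v,u=np.nonzero(z>0); d=z[v,u]; K=np.array(f["intrinsics"])
P=np.c_[(u-K[0,2])/K[0,0]*d,(v-K[1,2])/K[1,1]*d,d]@RM(f).T+f["origin"]; np.save(f"P{tag}.npy",P)
q=P[(P[:,0]>440)&(P[:,0]<740)&(P[:,1]>-220)&(P[:,1]<-100)&(P[:,2]>78)&(P[:,2]<95)]
for s in (q[q[:,0]<570],q[q[:,0]>=570]):
  if len(s): print(len(s),s.mean(0).round(1),s.min(0).round(),s.max(0).round(),"med",np.median(s,0).round(1), cv2.minAreaRect(s[:,:2].astype(np.float32)))
o=observe(); A=R.from_quat(o["tool_rot"]).as_matrix(); print(o["time"],o["tcp_pos"].round(1),A.round(3).tolist(),o["ft_force"].round(1),o["opening"])
E
python3 look.py 1
```

```text
valve_clamp_grip 0.71 [ 629.1 -153.9   69.2] [338. 382.]
valve_clamp_bar 0.77 [ 527.7 -149.3   83.4] [336. 294.]
valve_mid 0.71 [ 662.8 -156.5   19.3] [335. 378.]
valve_mid 0.63 [ 524.8 -153.2   84.1] [331. 291.]
434 [ 524.5 -150.6   88.8] [ 520. -165.   78.] [ 532. -136.   92.] med [ 524.  -150.7   89.4] ((525.683349609375, -150.59024047851562), (29.545433044433594, 9.907959938049316), 85.42337799072266)
312 [ 624.8 -158.7   83.8] [ 617. -167.   78.] [ 636. -151.   87.] med [ 623.9 -158.7   84.4] ((626.5567016601562, -158.66851806640625), (15.139946937561035, 18.224897384643555), 85.21983337402344)
2.8167 [ 449.2 -154.4  251.2] [[-0.997, 0.078, -0.001], [0.078, 0.997, 0.0], [0.001, 0.0, -1.0]] [-0.3  0.   0.4] 33.366056131405365
```

View pics/w1.png

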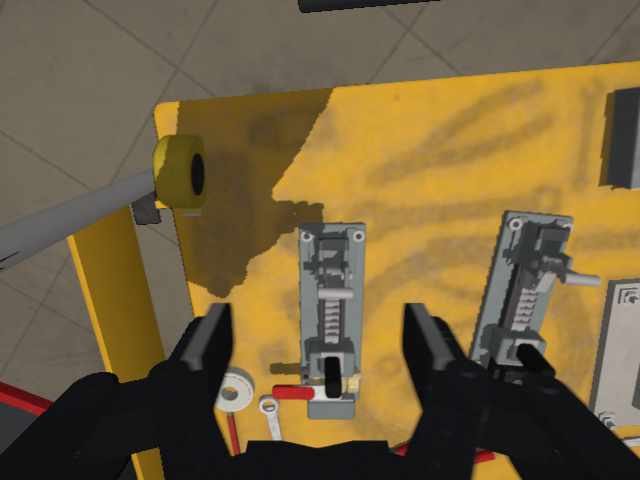

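```bash
python3 - <<'E'
from h import *
P=np.load("P1.npy"); P=P[(P[:,1]>-185)&(P[:,1]<-120)]
for x in range(480,620,6):
    q=P[(P[:,0]>=x)&(P[:,0]<x+6)]
    if len(q): print(x,len(q),np.sort(q[:,2])[-3:].round(), np.percentile(q[:,2],[50,80]).round())
E
python3 -m crank '[[[-0.035,0.003,0.00],[0,0,0],-1],[[-0.070,0.005,0.00],[0,0,0],-1],[[-0.100,0.007,0.015],[0,0,0],-1],[[-0.129,0.009,0.03],[0,0,0],-1],[[-0.129,0.009,0.065],[0,0,0],-1],[[-0.129,0.009,0.100],[0,0,0],-1],[[-0.129,0.009,0.13],[0,0,0],-1],[[-0.129,0.009,0.13],[0,0,0],-1],[[-0.129,0.009,0.13],[0,0,0],-1]]'; python3 look.py 2
```

```text
480 365 [1. 1. 1.] [-1.  0.]
486 521 [13. 13. 13.] [5. 8.]
492 582 [37. 37. 38.] [12. 34.]
498 449 [37. 37. 38.] [13. 36.]
504 274 [37. 37. 37.] [12. 35.]
510 253 [50. 50. 51.] [11. 35.]
516 522 [90. 90. 90.] [13. 51.]
522 945 [92. 92. 92.] [51. 89.]
528 475 [91. 91. 92.] [12. 51.]
534 201 [52. 53. 53.] [11. 13.]
540 121 [24. 26. 27.] [8. 9.]
546 153 [26. 28. 28.] [8. 9.]
552 184 [38. 39. 40.] [8. 9.]
558 149 [29. 34. 37.] [8. 8.]
564 190 [28. 28. 28.] [ 8. 24.]
570 288 [29. 29. 29.] [ 9. 23.]
576 306 [28. 28. 28.] [ 8. 23.]
582 299 [28. 29. 29.] [ 8. 22.]
588 268 [28. 28. 28.] [ 8. 17.]
594 296 [28. 29. 29.] [ 8. 23.]
600 283 [28. 28. 28.] [ 8. 23.]
606 251 [26. 27. 27.] [ 8. 17.]
612 705 [81. 82. 82.] [24. 40.]
618 997 [86. 86. 87.] [43. 73.]
time: 3.57
tcp_pos: [578.0, -154.9, 121.5]
tool_rot: [0.039, 0.999, 0.0, -0.001]
ft_force: [-0.3, -0.5, 0.9]
opening: 0.1
valve_clamp_bar 0.81 [ 529.  -155.5   84.1] [307. 179.]
1512 [ 525.8 -150.7   89.6] [ 520. -166.   84.] [ 532. -135.   93.] med [ 525.6 -150.9   89.9] ((526.2359619140625, -150.58615112304688), (30.02211570739746, 9.770971298217773), 85.26116180419922)
3.7667 [ 579.9 -156.3  124. ] [[-0.997, 0.078, 0.004], [0.078, 0.997, -0.002], [-0.004, -0.001, -1.0]] [-0.1 -0.3 -0. ] 0.09969393760719177
```

View pics/w2.png

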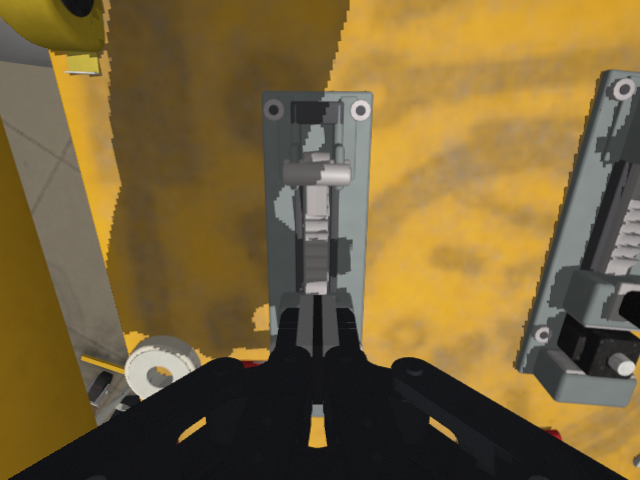

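```bash
python3 -m crank '[[[0.000,0,0.03],[0,0,0],-1],[[0,0,0.05],[0,0,0],-1],[[0,0,0.062],[0,0,0],-1],[[0.015,0,0.062],[0,0,0],-1],[[0.030,0,0.062],[0,0,0],-1],[[0.036,0,0.062],[0,0,0],-1],[[0.042,0,0.062],[0,0,0],-1],[[0.048,0,0.062],[0,0,0],-1],[[0.054,0,0.062],[0,0,0],-1],[[0.060,0,0.062],[0,0,0],-1],[[0.066,0,0.062],[0,0,0],-1],[[0.072,0,0.062],[0,0,0],-1],[[0.078,0,0.062],[0,0,0],-1],[[0.082,0,0.062],[0,0,0],-1],[[0.084,0,0.062],[0,0,0],-1],[[0.084,0,0.062],[0,0,0],-1]]'; python3 look.py 3
```

```text
time: 5.1
tcp_pos: [494.9, -149.4, 59.4]
tool_rot: [0.039, 0.999, 0.0, 0.0]
ft_force: [1.0, -0.1, 0.4]
opening: 0.3
valve_clamp_bar 0.59 [ 490.4 -152.1   35. ] [310. 281.]
1964 [ 485.7 -148.2   86. ] [ 482. -162.   78.] [ 542. -135.   95.] med [ 484.  -148.2   86. ] ((510.4778747558594, -154.7489776611328), (26.752094268798828, 59.47676086425781), 74.3752212524414)
5.3 [ 495.5 -149.5   59.3] [[-0.997, 0.079, 0.0], [0.079, 0.997, -0.0], [-0.0, -0.0, -1.0]] [ 0.6 -0.  -0.5] 0.14595658240850504
```

View pics/w3.png

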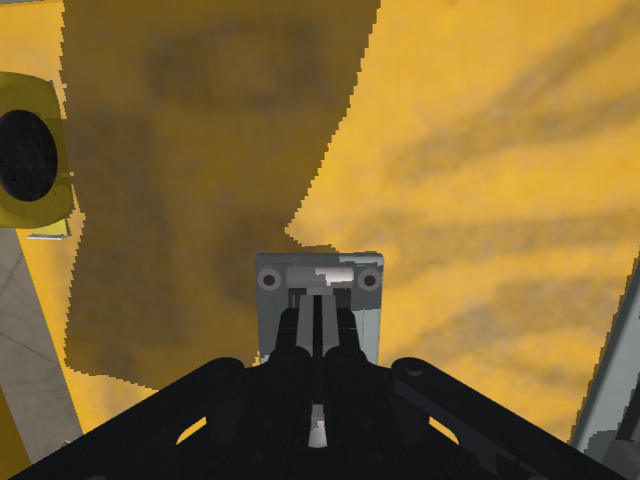

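```bash
python3 -m crank '[[[-0.002,0,-0.03],[0,0,0],-1],[[-0.002,0,-0.065],[0,0,0],-1],[[-0.02,0,-0.09],[0,0,0],0],[[-0.055,0,-0.09],[0,0,0],0.2],[[-0.09,0,-0.09],[0,0,0],0.2],[[-0.120,0.001,-0.09],[0,0,0],0.2],[[-0.132,0.001,-0.09],[0,0,0],0.2],[[-0.132,0.001,-0.09],[0,0,0],0.2],[[-0.132,0.001,-0.08],[0,0,0],0.2],[[-0.132,0.001,-0.08],[0,0,0],0.2],[[-0.132,0.001,-0.08],[0,0,0],0.2]]' 40; python3 look.py 4
```

```text
time: 6.22
tcp_pos: [625.5, -158.6, 138.5]
tool_rot: [0.039, 0.999, 0.0, -0.001]
ft_force: [0.3, -0.3, 0.3]
opening: 51.5
valve_clamp_grip 0.68 [ 629.8 -153.8   69.4] [325. 261.]
valve_mid 0.68 [ 661.9 -162.3   21.5] [315. 279.]
146 [ 541.8 -152.2   78.5] [ 536. -158.   78.] [ 545. -146.   80.] med [ 542.2 -152.    78.4] ((540.332275390625, -152.039306640625), (11.536011695861816, 7.682168483734131), 85.46064758300781)
926 [ 625.9 -159.    84.6] [ 618. -167.   78.] [ 636. -151.   87.] med [ 625.5 -159.    85.1] ((626.9135131835938, -159.23118591308594), (15.69503402709961, 17.20738983154297), 85.81083679199219)
6.4167 [ 626.5 -158.9  139.9] [[-0.997, 0.079, 0.001], [0.079, 0.997, -0.0], [-0.001, -0.0, -1.0]] [-0.2  0.9  0.4] 51.28709179991148
```

View pics/w4.png

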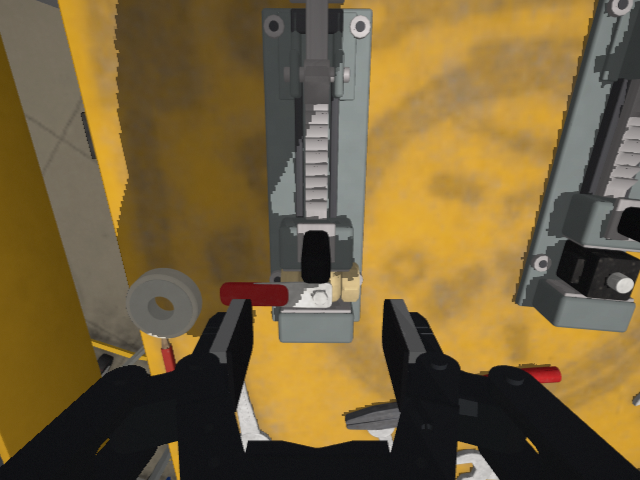

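```bash
python3 -m crank '[[[0,0,0.03],[0,0,0],0.2],[[0,0,0.06],[0,0,0],0.2],[[0,0,0.08],[0,0,0],0.2],[[0,0,0.087],[0,0,0],0.2],[[0,0,0.087],[0,0,0],0.2],[[0,0,0.087],[0,0,0],-0.3],[[0,0,0.087],[0,0,0],-1],[[0,0,0.087],[0,0,0],-1],[[0,0,0.087],[0,0,0],-1],[[0,0,0.087],[0,0,0],-1],[[0,0,0.087],[0,0,0],-1],[[0,0,0.087],[0,0,0],-1]]' 40; python3 look.py 5
```

```text
time: 7.42
tcp_pos: [627.8, -159.6, 54.1]
tool_rot: [0.04, 0.999, -0.001, 0.001]
ft_force: [-0.5, -2.4, 6.4]
opening: 15.4
valve_clamp_grip 0.69 [ 629.7 -157.4   65.8] [322. 336.]
383 [ 541.9 -152.    78.5] [ 536. -158.   78.] [ 545. -146.   80.] med [ 542.3 -151.9   78.4] ((540.4404907226562, -151.88107299804688), (11.954140663146973, 7.747361660003662), 85.36682891845703)
5060 [ 622.9 -158.6   85.9] [ 613. -184.   78.] [ 639. -134.   95.] med [ 621.5 -158.8   85.4] ((626.6723022460938, -159.4246063232422), (49.23136520385742, 24.335588455200195), 85.66766357421875)
7.6167 [ 627.8 -159.6   54.1] [[-0.997, 0.079, 0.003], [0.079, 0.997, -0.002], [-0.003, -0.001, -1.0]] [-1.4 -2.   7.6] 15.256237196099136
```

View pics/w5.png

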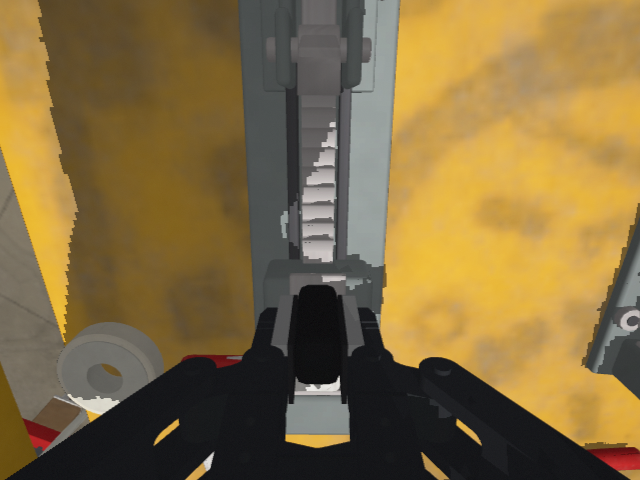

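```bash
python3 -m crank '[[[0.003,0,0],[0,0,0],-1],[[0.007,0,0],[0,0,0],-1],[[0.011,0,0],[0,0,0],-1],[[0.015,0,0],[0,0,0],-1],[[0.019,0,0],[0,0,0],-1],[[0.023,0,0],[0,0,0],-1],[[0.027,0,0],[0,0,0],-1],[[0.031,0,0],[0,0,0],-1],[[0.035,0,0],[0,0,0],-1],[[0.038,0,0],[0,0,0],-1],[[0.040,0,0],[0,0,0],-1],[[0.040,0,0],[0,0,0],-1],[[0.040,0,0],[0,0,0],-1]]' 40; python3 look.py 6
```

```text
time: 8.7
tcp_pos: [588.0, -156.3, 54.1]
tool_rot: [0.039, 0.999, -0.001, 0.002]
ft_force: [-1.4, -1.5, 6.8]
opening: 15.1
valve_clamp_grip 0.74 [ 586.7 -153.4   66.9] [323. 330.]
valve_clamp_bar 0.75 [ 489.9 -150.3   34.4] [312.  55.]
valve_mid 0.93 [ 665.4 -161.9   20.3] [317. 411.]
279 [ 542.  -152.1   78.4] [ 536. -158.   78.] [ 545. -146.   79.] med [ 542.3 -152.2   78.4] ((540.1517944335938, -151.7988739013672), (11.766858100891113, 8.712783813476562), 85.22386932373047)
5063 [ 583.1 -155.4   85.9] [ 574. -181.   78.] [ 599. -130.   95.] med [ 581.7 -155.5   85.5] ((586.796630859375, -155.8687286376953), (50.921871185302734, 24.23929214477539), 84.83384704589844)
8.9 [ 588.  -156.3   54.1] [[-0.997, 0.079, 0.003], [0.079, 0.997, -0.001], [-0.003, -0.001, -1.0]] [-1.  -1.2  7.4] 15.587400323695878
```

View pics/w6.png

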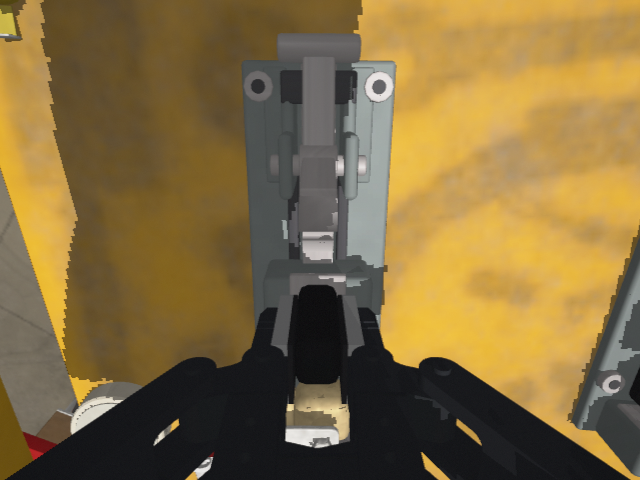

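```bash
python3 -m crank '[[[0.002,0,0],[0,0,0],-1],[[0.004,0,0],[0,0,0],-1],[[0.004,0,0],[0,0,0],-1],[[0.004,0,0],[0,0,0],-1]]'; python3 -m crank '[[[0.001,0,0],[0,0,0],-1],[[0.003,0,0],[0,0,0],-1],[[0.003,0,0],[0,0,0],-1],[[0.003,0,0],[0,0,0],-1]]';
```

```text
time: 9.23
tcp_pos: [584.3, -156.0, 54.1]
tool_rot: [0.039, 0.999, -0.001, 0.002]
ft_force: [0.2, -1.5, 6.6]
opening: 15.7
time: 9.57
tcp_pos: [581.3, -155.7, 54.1]
tool_rot: [0.039, 0.999, -0.001, 0.002]
ft_force: [0.9, -0.3, 6.5]
opening: 15.4
```

```bash
for i in 1; do python3 -m crank '[[[0.001,0,0],[0,0,0],-1],[[0.002,0,0],[0,0,0],-1],[[0.002,0,0],[0,0,0],-1]]'; python3 -m crank '[[[0.001,0,0],[0,0,0],-1],[[0.002,0,0],[0,0,0],-1],[[0.002,0,0],[0,0,0],-1]]'; done
```

```text
time: 9.82
tcp_pos: [579.5, -155.5, 54.2]
tool_rot: [0.039, 0.999, -0.001, 0.002]
ft_force: [1.5, -1.1, 6.4]
opening: 15.6
time: 10.07
tcp_pos: [577.5, -155.4, 54.1]
tool_rot: [0.039, 0.999, -0.001, 0.002]
ft_force: [2.1, -0.8, 5.8]
opening: 15.2
```

```bash
python3 -m crank '[[[0.001,0,0],[0,0,0],-1],[[0.002,0,0],[0,0,0],-1],[[0.002,0,0],[0,0,0],-1]]'; python3 look.py 7
```

```text
time: 10.32
tcp_pos: [575.8, -155.3, 54.1]
tool_rot: [0.039, 0.999, -0.001, 0.002]
ft_force: [2.2, -0.5, 7.5]
opening: 15.3
valve_clamp_grip 0.67 [ 578.9 -153.    66.1] [323. 340.]
valve_clamp_bar 0.83 [ 491.9 -149.    36.5] [315.  95.]
valve_mid 0.8 [ 663.3 -158.2   18.7] [324. 423.]
3027 [ 564.5 -154.4   84.8] [ 536. -178.   78.] [ 570. -131.   95.] med [ 566.1 -154.5   84. ] ((552.9351806640625, -154.19534301757812), (46.66197967529297, 34.113895416259766), 89.97459411621094)
2253 [ 576.5 -154.1   86.7] [ 570. -165.   78.] [ 587. -129.   95.] med [ 576.2 -154.1   85.7] ((578.4841918945312, -147.1610565185547), (35.87568664550781, 16.96833038330078), 89.98943328857422)
10.5167 [ 575.8 -155.2   54.1] [[-0.997, 0.079, 0.004], [0.079, 0.997, -0.001], [-0.004, -0.001, -1.0]] [ 3.  -1.4  7.9] 15.294154310643682
```

View pics/w7.png

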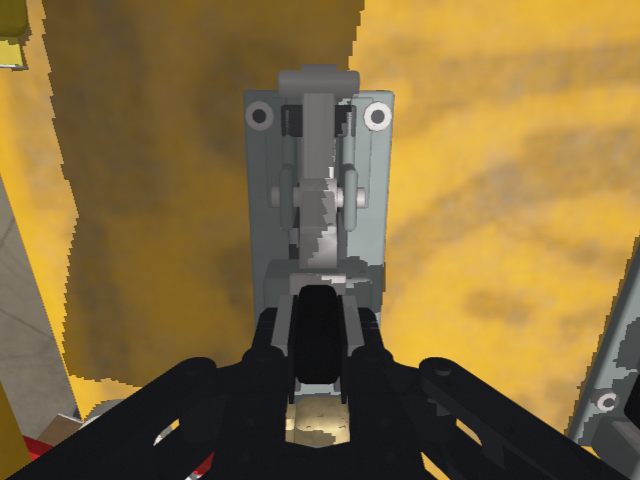

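```bash
python3 -m crank '[[[0.001,0,0],[0,0,0],-1],[[0.002,0,0],[0,0,0],-1],[[0.002,0,0],[0,0,0],-1],[[0.002,0,0],[0,0,0],-1]]'; python3 -m crank '[[[0.001,0,0],[0,0,0],-1],[[0.002,0,0],[0,0,0],-1],[[0.002,0,0],[0,0,0],-1],[[0.002,0,0],[0,0,0],-1]]'
```

```text
time: 10.85
tcp_pos: [575.7, -155.3, 54.2]
tool_rot: [0.039, 0.999, -0.001, 0.004]
ft_force: [12.1, -2.0, 1.9]
opening: 15.2
time: 11.18
tcp_pos: [575.6, -155.3, 54.3]
tool_rot: [0.039, 0.999, -0.001, 0.006]
ft_force: [21.8, -1.7, -3.6]
opening: 15.6
```

```bash
python3 -m crank '[[[-0.001,0,0],[0,0,0],-1],[[-0.002,0,0],[0,0,0],-1],[[-0.0028,0,0],[0,0,0],-1],[[-0.0028,0,0],[0,0,0],-0.3],[[-0.0028,0,0],[0,0,0],0.2],[[-0.0028,0,0],[0,0,0],0.2],[[-0.0028,0,0],[0,0,0],0.2],[[-0.0028,0,0],[0,0,0],0.2],[[-0.0028,0,0],[0,0,0],0.2],[[-0.0028,0,0],[0,0,0],0.2],[[-0.0028,0,-0.010],[0,0,0],0.2],[[-0.0028,0,-0.03],[0,0,0],0.2],[[-0.003,0,-0.06],[0,0,0],0.2],[[-0.003,0,-0.09],[0,0,0],0.2],[[-0.003,0,-0.12],[0,0,0],0.2],[[-0.003,0,-0.14],[0,0,0],0.2],[[-0.003,0,-0.14],[0,0,0],0.2],[[-0.003,0,-0.14],[0,0,0],0.2]]'; python3 look.py 8
```

```text
time: 12.68
tcp_pos: [573.5, -154.8, 193.9]
tool_rot: [0.039, 0.999, -0.001, 0.001]
ft_force: [0.5, 0.1, -0.9]
opening: 51.4
valve_clamp_grip 0.85 [ 577.3 -151.9   66.6] [321. 229.]
valve_clamp_bar 0.97 [ 488.4 -148.1   33.1] [317.  97.]
valve_mid 0.66 [ 662.1 -159.5   19. ] [320. 305.]
220 [ 561.1 -153.9   81.9] [ 536. -162.   78.] [ 570. -146.   87.] med [ 567.4 -153.9   82.6] ((553.1149291992188, -154.0175018310547), (14.741938591003418, 33.85961151123047), 88.76622009277344)
439 [ 576.3 -154.4   85.2] [ 570. -163.   80.] [ 584. -146.   88.] med [ 576.3 -154.4   85.4] ((576.5775756835938, -154.5633087158203), (15.681190490722656, 13.586557388305664), 87.0019302368164)
12.8833 [ 572.5 -154.4  191.1] [[-0.997, 0.079, -0.002], [0.079, 0.997, 0.001], [0.002, 0.001, -1.0]] [-0.1  0.   1.3] 51.419903562515614
```

View pics/w8.png

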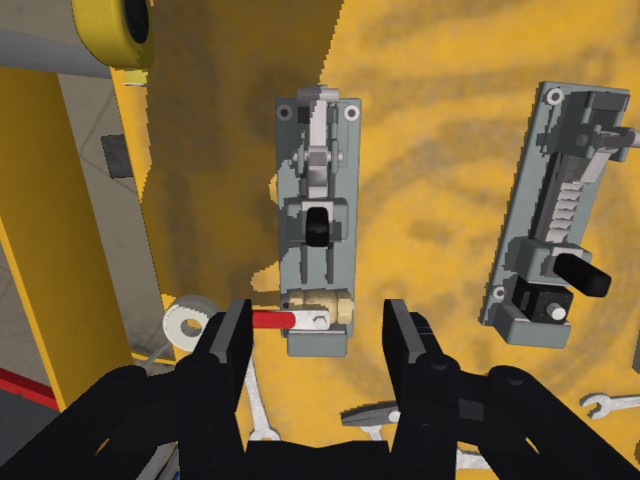

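```bash
python3 -m crank '[[[0.03,0,-0.03],[0,0,0],0.2],[[0.065,0,-0.06],[0,0,0],0.2],[[0.10,0,-0.06],[0,0,0],0.2],[[0.14,0,-0.06],[0,0,0],0.2],[[0.18,0,-0.06],[0,0,0],0.2],[[0.2,0,-0.06],[0,0,0],0.2],[[0.2,0,-0.06],[0,0,0],0.2],[[0.2,0,-0.06],[0,0,0],0.2]]'; python3 - <<'E'
from h import *
def cloud(f):
    z=f["z_map"]; v,u=np.nonzero(z>0); d=z[v,u]; K=np.array(f["intrinsics"])
    p=np.c_[(u-K[0,2])/K[0,0]*d,(v-K[1,2])/K[1,1]*d,d]; return p@RM(f).T+f["origin"]
for c in ["top","scene","wrist"]:
    f=grab_frame(c); P=cloud(f)
    if c=="top": cv2.imwrite("pics/top9.png",cv2.resize(f["frame"][150:300,200:420],None,fx=3.6,fy=3.6,interpolation=2))
    if c=="scene": cv2.imwrite("pics/sc9.png",cv2.resize(f["frame"][190:320,230:430],None,fx=4,fy=4,interpolation=2))
    for n,b in {"vpost":(562,660,-185,-120),"cpost":(590,660,10,60),"cbar":(500,560,20,80)}.items():
        q=P[(P[:,0]>b[0])&(P[:,0]<b[1])&(P[:,1]>b[2])&(P[:,1]<b[3])&(P[:,2]>80)&(P[:,2]<96)]
        if len(q)>5: print(c,n,len(q),q.mean(0).round(1),q.min(0).round(),q.max(0).round())
    for t in ["valve_clamp_grip","valve_clamp_bar","valve_mid","coil_clamp_grip"]:
        for d in pinpoint(c,t)[:1]:
            w=world(f,d["location"]);print(c,t,round(d["p"],2),np.round(w))
E
```

```text
time: 13.55
tcp_pos: [372.9, -138.7, 252.2]
tool_rot: [0.04, 0.999, -0.0, 0.0]
ft_force: [-0.4, -0.3, 0.3]
opening: 51.1
top vpost 92 [ 574.7 -155.5   85. ] [ 566. -163.   80.] [ 583. -148.   89.]
top cpost 95 [627.4  35.3  84.9] [619.  27.  80.] [637.  44.  88.]
top cbar 110 [530.   52.6  89.3] [523.  38.  84.] [537.  67.  94.]
top valve_clamp_grip 0.8 [ 575. -152.   63.]
top valve_clamp_bar 0.61 [ 485. -144.   39.]
top valve_mid 0.81 [ 667. -159.   22.]
top coil_clamp_grip 0.87 [631.  39.  66.]
scene vpost 55 [ 573.6 -158.    83.4] [ 567. -165.   80.] [ 584. -149.   86.]
scene cpost 34 [625.4  32.9  83.1] [618.  27.  80.] [636.  42.  87.]
scene cbar 52 [527.9  49.2  86.7] [523.  37.  80.] [534.  67.  90.]
scene valve_clamp_grip 0.69 [ 579. -155.   65.]
scene valve_clamp_bar 0.79 [ 488. -146.   39.]
scene valve_mid 0.71 [ 663. -162.   20.]
scene coil_clamp_grip 0.68 [629.  37.  66.]
wrist vpost 276 [ 573.  -154.3   84.2] [ 565. -163.   80.] [ 583. -146.   87.]
wrist cbar 403 [528.2  53.   88.1] [523.  39.  81.] [537.  69.  92.]
wrist valve_clamp_grip 0.72 [ 576. -154.   68.]
wrist valve_clamp_bar 0.97 [ 488. -148.   34.]
wrist valve_mid 0.83 [ 665. -159.   19.]
```

View pics/top9.png

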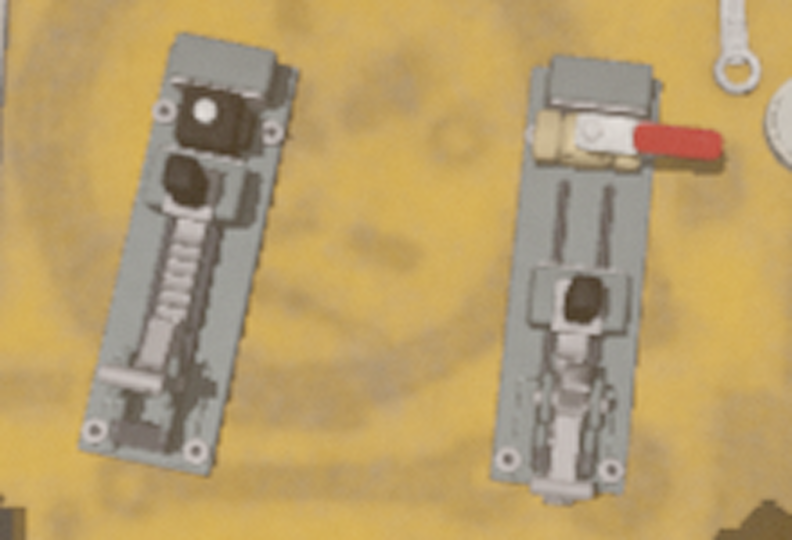

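View pics/sc9.png

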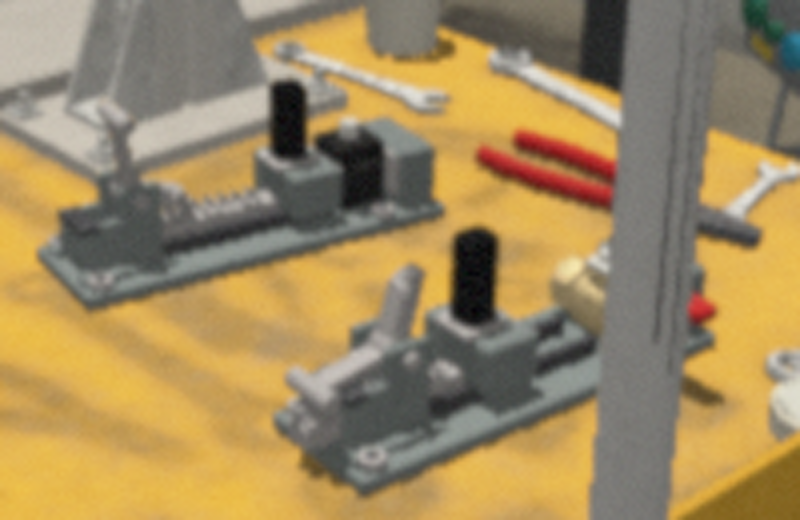

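```bash
python3 -c "from cell import hand_in; print(hand_in())"
```

```text
the job is handed in; nothing more can be done
None
```

The valve's clamp is open and the job is handed in, at about 14 s of the 42 s allowed. I pushed the pawl over with the closed fingers first. Then I gripped the black post, drew the jaw back to its stop, released it and backed the arm clear.

Final checks, with the arm clear of both clamps:

- **Pawl:** it lies back on its rest. The handle is about 488 mm out and 34–39 mm above the table in all three cameras, where the given sizes put it at full travel.
- **Sliding jaw:** it is fully back. The hand stopped moving after about 52 mm of travel while the force rose to 22 N. After release, the top camera still put the post at x ≈ 575 mm, against a start of about 627 mm.
- **Valve:** it lies where it was, at about (665, -160) mm. The readings agree with the first ones within the cameras' few millimetres.
- **Coil's clamp:** it looks untouched. The top camera's readings of its post and handle match those taken at the start.
- **Contact:** the wrist force reads about zero.

No check failed. The trained networks' points differed from the depth measurements by up to about 5 mm, so I used the depth values for positioning.

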